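# Slide the focus blade under the laser head and hold it

## Robot

A 7-joint arm with a two-finger parallel gripper is mounted at the origin on the work surface. World frame = base frame: x ahead of the robot, y to its left, z up, the work surface at z = 0. Lengths are in mm, angles in rad, forces in N, time in s.
With the tool pointing down it reaches from about 425 to 1025 mm from the base axis. Payload 3.6 kg.
Tool frame: the origin (TCP) lies where the fingers leave the gripper's body, on its centre line; the fingertips stand 73 mm ahead of it and the grasp point (between the pads) lies 54 mm ahead of it; z points along the fingers, y is the line along which they close (so a half turn about z gives the same grasp; the last joint's range is limited). The gripper opens to 85 mm and grips with 20 to 120 N. Pads are 22 mm wide; open, the fingers measure 114 mm over their backs; the gripper's body (76 mm by 85 mm) begins 54 mm behind the grasp point. The pads swing forward as they close: fully open they stand 13 mm farther back than shut.
Start: joints at [-1.296, 0.591, 0.048, 1.609, -0.033, 0.943, -0.034], TCP at [260.677, 676.518, 303.902] pointing down, gripper open.
Joint ranges: [-2.69, 2.69], [-0.47, 2.24], [-1.27, 1.36], [0.19, 2.51], [-1.53, 4.68], [0.08, 2.07], [-3.09, 3.09]. Speed limits (rad/s): [2.57, 2.57, 3.14, 3.14, 3.14, 3.14, 3.14].

## Interface

Orientations are given as a rotation vector (axis times angle).
In Python, from station import manip, get_image, ticket gives the robot as it stands.
- The arm moves only by the shell command python3 -m creep 'ROWS' [FORCE]. ROWS is JSON, a list of rows, each a list of 7 numbers: the shift along the tool's x, y, z in cm, then the turn, a rotation vector about the tool's x, y, z in degrees, then the opening, from -1 (shut) to 1 (fully open). In form: [[x, y, z, rx, ry, rz, hand], ...]. A call has 1 to 12 rows; each row is the pose to reach, as a shift and turn from the pose commanded when the call began, along the tool's axes at that moment; what a row does not reach only later rows make up. A row lasts 1/12 s, in which the tool goes at most 41.7 mm and 7.16 degrees, less where a joint would pass 70% of its speed; a pose out of reach is approached as far as the arm can. A call with a gripper value outside its range is refused whole. The fingers move at their own pace and stop on an object; FORCE is the grip in N (left out, the last holds). Time passes only in rows, so rows that repeat a pose let the fingers close. It gives the time, the measured TCP pose, the force, the opening and the grip force at its end, in the units of the state.
- manip.get_obs(): the state, without advancing time (a new reading comes with each control period).
- get_image(name): name is "scene" or "top" or "wrist"; returns a dict with "pixels" (400x640x3 uint8, blue, green, red), "vfov" (degrees; the focal length in pixels is half the picture's height over the tangent of half this angle, whatever the lens; pixels are square), "cx", "cy" (the principal point, pixels), "distortion" ([k1, k2, p1, p2, k3] as OpenCV has them; the pictures are not rectified), "R" (3x3) and "t" (3): a world point X has camera coordinates R X + t. Camera axes: x right, y down, z forward; pixel columns grow to the right and rows downward; lengths in mm; the calibration is good to about 2 mm. A picture is of the moment at which its call begins. There is no depth.
- ticket.close_job(): hands the job in; it is judged then, once.
The state is a dict: "time_s": time; "qpos": joint angles; "dq": joint speeds; "tau": joint torques, N m; "tool_pos": TCP position; "eef_rot": TCP orientation; "wrist_force": force on the tool from outside, world axes, zero at the start; "ft_torque": the same for the moment, N m; "finger_gap": finger opening in mm; "grip_force": force on a finger pad.
Only numpy, scipy, OpenCV 4.12 (cv2) and the standard library are available. Lean on these libraries where they do the work, as an engineer would, in place of code of your own. Each camera call takes 0.05 s, during which the arm holds its last target. There are 200 camera calls.

## Task

The laser head hangs loose on its slide, ready to be focused: pick up the focus blade (the gauge with the long straight grip, not the one with the round knob) and, with it lying flat on the plywood in the engraver, slide it gently and squarely under the middle of the head's round nose from the open left side. Stop when the head has ridden up onto the flat of the blade, snug between blade and plywood, and the bevelled tip has just come right out on the far side of the nose. Finish still gripping the blade there, so that I can tighten the head: touch the head with nothing but the blade, do not push the gantry or its carriage along, and leave everything else where it is.

Things in the scene. Friction and masses are not known exactly. Their poses are not given: they have to be found in the camera images.
- blade_grip (a point): middle of the focus blade's grip, 15 mm above the gauge's flat underside; axes: x along the blade to its tip, z up. Loose gauge, 90 g, on the table left of the engraver: aluminium blade 5 mm thick, 22 mm wide, under an upright black grip at its rear end, 60 mm long (x), 18 mm wide (y), top 30 mm above the underside. The blade ends 30 mm behind this point and its tip is 145 mm ahead
- blade_tip (a point): middle of the lower edge of the focus blade's front end; same axes as blade_grip. The last 14 mm of the blade are bevelled on top, from 5 mm down to 1.5 mm at the tip
- nose (a point): centre of the underside of the laser head's nose: brass cylinder 26 mm across, 20 mm high, under the grey finned housing (58 x 58 mm, top 141 mm above this point). Axes are the engraver's: x along the gantry beam, y to the open left side where the blade goes in (blade's x ends along this -y), z up. It starts 3 mm above the plywood, so the 5 mm blade lifts it 2 mm
- laser_head (a joint): height of the laser head on its vertical slide in m: 0 resting on its lower stop (start), grows upwards; travel 40 mm. The head is loose, sinks by its own weight of 3 to 6 N and must be pushed up by what is slid under it
- carriage_top (a point): middle of the top edge of the carriage plate that carries the head on the gantry beam, 142 mm above the table. Carriage and gantry are held by their motors (about 45 N)
- engraver: open-frame laser engraver, 560 x 560 mm; origin on the table in its middle, axes as for nose. Aluminium rails reach 65 mm up: left rail along x at y = 270 mm (20 mm thick), side rails along y at x = +-260 mm. The gantry beam lies behind the head, 52 to 72 mm from the nose's centre towards -y, underside 75 mm above the table; its end plates over the side rails reach 136 mm up
- plywood: plywood sheet, fixed flat on the engraver's bed, 360 mm (x) by 430 mm (y), 3 mm thick; origin in the middle of its underside, 22 mm above the table, its top face is 25 mm above the table
- knob_gauge: another gauge, not to be used: a steel strip 110 x 20 x 3 mm with a round black knob of 22 mm, 30 mm high; loose, lies beside the focus blade (either may be the nearer); origin under the knob, strip towards its +x to 90 mm; leave alone
- magnet0: steel hold-down magnet, 20 mm across, 14 mm high, standing on the plywood at its far left part; leave alone
- magnet1: the same, standing at the near right part of the plywood; leave alone
- mouse: black computer mouse, 105 x 60 x 33 mm, far left on the table; leave alone
- tape_roll: roll of paper tape, 90 mm across, 25 mm high, lying left of the gauges; leave alone
- lens_cleaner: small white bottle 36 mm across, 100 mm high, standing on the table beyond the gauges; leave alone
- driver: screwdriver 160 mm long lying on the table near the robot, before the gauges; leave alone
- cut_tag: laser-cut wooden tag, 4 mm thick, 82 mm long, lying beyond the gauges; leave alone

How it is judged:
By the outcome, as a careful person would: the job done as asked, in the order asked, and still so for the second after the job is handed in, while the arm keeps its last pose, push and grip.
It also fails if it takes over 43 s, if anything falls off the work surface, if the arm or the gripper's body presses on something with over 40 N, if the wrist force passes 120 N, or if a joint passes its speed limit or range.

## Working session

There is one attempt and no reset: what is moved stays moved. The work goes in short steps, Python scripts to look and compute and a shell command to move; the robot and the scene stay as the last step left them, time stands still between calls to the robot, and variables do not carry over. Pictures are saved under pics/ and viewed, at most 10 in all, crops included, and the job is handed in when it is done.

```bash
mkdir -p pics
cat > h.py <<'E'
import numpy as np, cv2, pickle
from station import manip, get_image, ticket
def snap(n,f):
    d=get_image(n); d={k:(np.array(v) if k in('pixels','R','t','distortion') else v) for k,v in d.items()}
    pickle.dump(d,open(f'pics/{f}.pkl','wb')); cv2.imwrite(f'pics/{f}.png',d['pixels']); return d
def load(f): return pickle.load(open(f'pics/{f}.pkl','rb'))
def K(d):
    f=200/np.tan(np.radians(d['vfov'])/2); return np.array([[f,0,d['cx']],[0,f,d['cy']],[0,0,1.]])
def ray(d,uv,z):
    p=cv2.undistortPoints(np.array(uv,float).reshape(-1,1,2),K(d),np.array(d['distortion'],float)).reshape(-1,2)
    R=np.array(d['R']).reshape(3,3);t=np.array(d['t']).ravel();c=-R.T@t
    v=np.c_[p,np.ones(len(p))]@R
    return c+v*((z-c[2])/v[:,2])[:,None]
def proj(d,X):
    R=np.array(d['R']).reshape(3,3)
    return cv2.projectPoints(np.array(X,float).reshape(-1,3),cv2.Rodrigues(R)[0],np.array(d['t'],float),K(d),np.array(d['distortion'],float))[0].reshape(-1,2)
E
python3 - <<'E'
from h import *
a=snap('scene','s0');b=snap('top','t0');c=snap('wrist','w0')
print(manip.get_obs())
for d in(a,b,c):print(d['vfov'],-d['R'].T@d['t'],d['R'][2])
cv2.imwrite('pics/st.png',cv2.resize(np.vstack([a['pixels'],b['pixels']]),None,fx=.75,fy=.75))
E
```

```text
{'time_s': 0.15, 'qpos': array([-1.29650066,  0.5919489 ,  0.04830244,  1.60955448, -0.0333221 ,
        0.94270893, -0.03374378]), 'dq': array([ 1.02942360e-03, -2.27464358e-03,  4.07628107e-05, -2.11471067e-03,
       -1.13165593e-04,  2.54507537e-04, -2.88525822e-04]), 'tau': array([ 2.92459619e-03, -5.49245238e+01,  1.54937815e+00, -1.98454088e+01,
        9.53930081e-03,  5.65579132e-03,  1.92311617e-06]), 'tool_pos': array([260.46323391, 676.02921418, 302.96392747]), 'eef_rot': array([-5.74390343e-01, -3.08837918e+00,  2.82270471e-03]), 'wrist_force': array([ 1.0097142 ,  0.50665475, -0.94583693]), 'ft_torque': array([ 0.02154412,  0.01339059, -0.01679401]), 'grip_force': 0.0, 'finger_gap': 85.23582097749782}
54.078031754504735 [1059.60162503  413.65926558  885.96360346] [-0.4901988  -0.36054787 -0.79354292]
46.43566360065039 [ 363.47598315   69.80028281 1453.65640034] [ 0.13696039  0.00414669 -0.99056785]
69.2793078064113 [191.16843741 703.1217275  372.59955882] [ 0.2679816  -0.10666997 -0.95750059]
```

View pics/st.png

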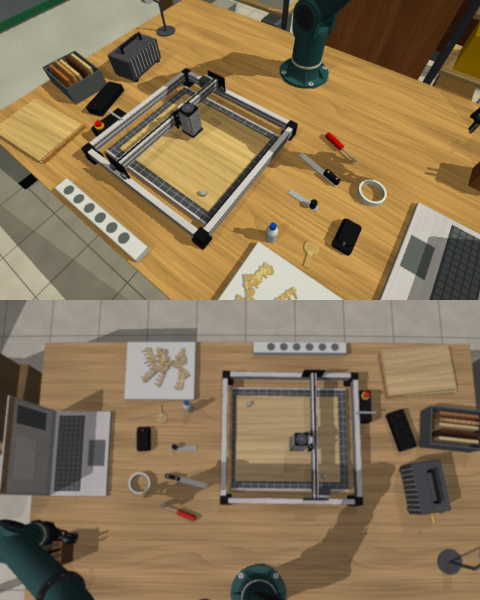

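View pics/w0.png

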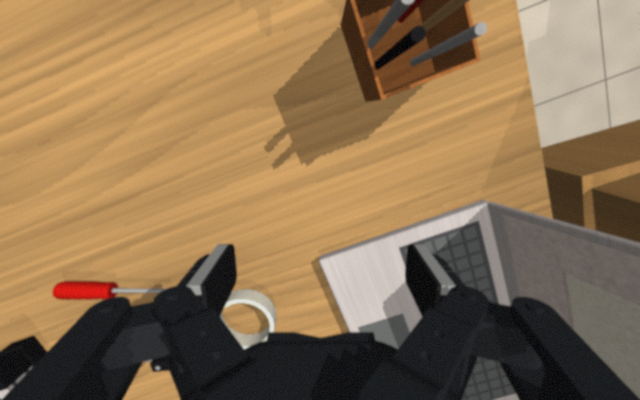

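The stacked picture shows the focus blade around top pixel (245,240), nearer the robot. The knob gauge lies beyond it and the nose is near (400,188). The wrist view does not show the gauges yet. Next I'll look at enlarged crops.

Run:
```python
from h import *
a=load('s0')['pixels'];b=load('t0')['pixels']
r=lambda i,s:cv2.resize(i,None,fx=s,fy=s,interpolation=cv2.INTER_CUBIC)
# top: gauges x210-290,y185-260 ; scene gauges x380-470,y195-290; scene head, top head
c1=r(b[215:265,210:290],5);c2=r(b[85:285,290:490],2)
c3=r(a[190:290,380:480],4);c4=r(a[90:190,200:300],4)
im=np.zeros((600,800,3),np.uint8)
im[:250,:400]=c1; im[:200,400:800]=r(b[160:200,380:460],5)
im[200:600,400:800]=c4
im[250:590,:400]=c3[:340]
cv2.imwrite('pics/c0.png',im)
```

```text
(no output)
```

View pics/c0.png

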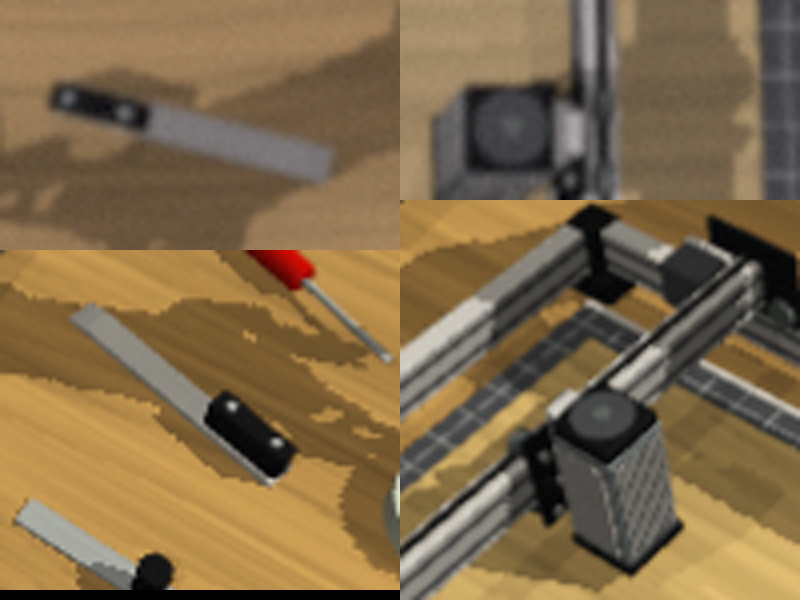

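Run:
```python
from h import *
a=load('s0');b=load('t0')
q=lambda x,y,s,ox,oy:((x+.5)/s-.5+ox,(y+.5)/s-.5+oy)
P=lambda n,d,uv,z:print(n,ray(d,[uv],z).round(1))
P('tip t',b,q(329,164,5,210,215),1.5);P('tip s',a,q(84,62,4,380,190),1.5)
P('grip t',b,q(100,106,5,210,215),30);P('grip s',a,q(253,182,4,380,190),30)
P('head t',b,q(510,128,5,380,160),169);P('head s',a,q(203,212,4,200,90),169)
r=cv2.resize(b['pixels'][85:285,285:485],(600,600),interpolation=cv2.INTER_CUBIC)
cv2.imwrite('pics/c1.png',r)
```

```text
tip t [[427.5 212.7   1.5]]
tip s [[421.6 215.6   1.5]]
grip t [[460.7 350.9  30. ]]
grip s [[462.7 355.1  30. ]]
head t [[ 596.9 -378.8  169. ]]
head s [[ 591.1 -156.1  169. ]]
```

View pics/c1.png

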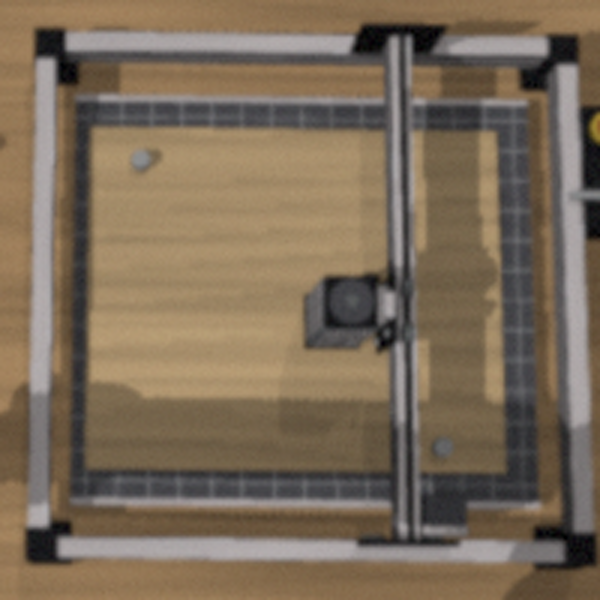

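The crop shows the plywood corners at about (91,127), (498,130), (88,471) and (505,474). The head's top disc is at (351,300), so my earlier head pixel was wrong by the crop offset.

Run:
```python
from h import *
a=load('s0');b=load('t0')
q=lambda x,y,s,ox,oy:((x+.5)/s-.5+ox,(y+.5)/s-.5+oy)
print('head',ray(b,[q(110,128,5,380,160),q(351,300,3,285,85)],169),ray(a,[q(203,212,4,200,90)],169))
c=ray(b,[q(x,y,3,285,85) for x,y in[(91,127),(498,130),(88,471),(505,474)]],25);print(c)
e=ray(b,[q(x,y,3,285,85) for x,y in[(54,60),(47,520),(35,60),(28,520)]],65);print('leftrail',e)
g=ray(b,[q(x,y,3,285,85) for x,y in[(388,60),(394,530),(411,60),(418,530)]],115);print('beam?',g)
f=lambda p,r:np.degrees(np.arctan2(*(r-p)[:2][::-1]))
print(f(c[0],c[1]),f(c[2],c[3]),f(c[0],c[2]),f(c[1],c[3]),f(e[0],e[1]),f(e[2],e[3]),f(g[0],g[1]),f(g[2],g[3]))
```

```text
head [[ 595.56364046 -153.76567061  169.        ]
 [ 597.08063397 -153.98101134  169.        ]] [[ 591.07597028 -156.09242758  169.        ]]
[[ 807.39797784   92.06174008   25.        ]
 [ 806.85273024 -338.47797728   25.        ]
 [ 444.69392774   92.50597511   25.        ]
 [ 443.69824741 -333.48117739   25.        ]]
leftrail [[866.56443895 130.24398529  65.        ]
 [393.87097694 131.98736768  65.        ]
 [866.48749175 149.90726085  65.        ]
 [393.75625325 150.74942957  65.        ]]
beam? [[ 850.40298396 -205.19522801  115.        ]
 [ 384.990929   -200.40726158  115.        ]
 [ 850.58328912 -228.20465636  115.        ]
 [ 385.08095544 -223.29522128  115.        ]]
-90.07256094717388 -90.1339199466951 179.92982493684167 179.21169228855413 179.7886833465497 179.89792791703925 179.4105855472679 179.3957506524529
```

```bash
cat >> h.py <<'E'
from scipy.spatial.transform import Rotation as Ro
def go(p,ang):
    "shift/turn (cm,deg, tool axes) from measured pose to TCP p, tool down with tool x at world yaw ang (deg)"
    o=manip.get_obs();R0=Ro.from_rotvec(o['eef_rot'])
    c,s=np.cos(np.radians(ang)),np.sin(np.radians(ang))
    R1=Ro.from_matrix(np.array([[c,s,0],[s,-c,0],[0,0,-1.]]))
    d=R0.inv().apply(np.array(p)-o['tool_pos'])/10
    print(o['time_s'],o['tool_pos'].round(1),'->',d.round(2),np.degrees((R0.inv()*R1).as_rotvec()).round(2),'F',o['wrist_force'].round(1),'gap',o['finger_gap'].round(1),o['grip_force'])
    m=R0.as_matrix();print('x',m[:,0].round(3),'y',m[:,1].round(3),'z',m[:,2].round(4))
E
python3 -c "
from h import *
go([462,353,230],75.1)"
```

```text
Traceback (most recent call last):
  File "h.py", line 24, in go
    print(o['time_s'],o['tool_pos'].round(1),'->',d.round(2),np.degrees((R0.inv()*R1).as_rotvec()).round(2),'F',o['wrist_force'].round(1),'gap',o['finger_gap'].round(1),o['grip_force'])
                                                                                                                                                ^^^^^^^^^^^^^^^^^^^^^
AttributeError: 'float' object has no attribute 'round'
```

```bash
sed -i "s/o\['finger_gap'\].round(1)/round(o['finger_gap'],1)/" h.py
python3 -c "
from h import *
go([462,353,230],75.1)"
```

```text
0.15 [260.5 676.  303. ] -> [-30.42 -22.88   7.34] [-8.000e-02  8.000e-02  8.383e+01] F [ 1.   0.5 -0.9] gap 85.2 0.0
x [-0.933  0.36  -0.   ] y [ 0.36   0.933 -0.002] z [-6.0e-04 -1.7e-03 -1.0e+00]
```

```bash
python3 -m creep '[[-30.4,-22.9,7.3,0,0,83.8,1],[-30.4,-22.9,7.3,0,0,83.8,1],[-30.4,-22.9,7.3,0,0,83.8,1],[-30.4,-22.9,7.3,0,0,83.8,1],[-30.4,-22.9,7.3,0,0,83.8,1],[-30.4,-22.9,7.3,0,0,83.8,1],[-30.4,-22.9,7.3,0,0,83.8,1],[-30.4,-22.9,7.3,0,0,83.8,1],[-30.4,-22.9,7.3,0,0,83.8,1],[-30.4,-22.9,7.3,0,0,83.8,1],[-30.4,-22.9,7.3,0,0,83.8,1],[-30.4,-22.9,7.3,0,0,83.8,1]]'
python3 - <<'E'
from h import *
go([462,353,230],75.1)
E
```

```text
time_s: 1.15
tool_pos: [463.0, 351.3, 230.6]
eef_rot: [2.499, 1.903, -0.001]
wrist_force: [-0.6, 0.6, 0.2]
finger_gap: 85.1
grip_force: 0.0
1.15 [463.  351.3 230.6] -> [ 0.13 -0.14  0.06] [ 0.01  0.07 -0.53] F [-0.6  0.6  0.2] gap 85.1 0.0
x [ 0.266  0.964 -0.001] y [ 0.964 -0.266  0.   ] z [-2.0e-04 -1.2e-03 -1.0e+00]
```

```bash
python3 -m creep '[[0,0,0,0,0,0,1],[0,0,0,0,0,0,1]]'
python3 - <<'E'
from h import *
d=snap('wrist','w1');go([462,353,230],75.1)
i=d['pixels'].copy()
for X in([461.7,353,30],[424.5,214,0]):
    p=proj(d,X)[0];print(p);cv2.circle(i,tuple(int(v) for v in p),2,(0,0,255),-1)
cv2.imwrite('pics/w1m.png',i)
E
```

```text
time_s: 1.32
tool_pos: [461.8, 353.7, 230.7]
eef_rot: [2.487, 1.919, -0.001]
wrist_force: [-0.1, -0.1, -0.1]
finger_gap: 85.4
grip_force: 0.0
1.3667 [461.7 353.9 230.8] -> [-0.08  0.05  0.08] [-0.01  0.01  0.21] F [-0.4  0.2 -0.5] gap 85.5 0.0
x [ 0.254  0.967 -0.   ] y [ 0.967 -0.254 -0.   ] z [-2.e-04 -1.e-04 -1.e+00]
[321.69985606 187.14372096]
[320.99751503 295.00447506]
```

View pics/w1m.png

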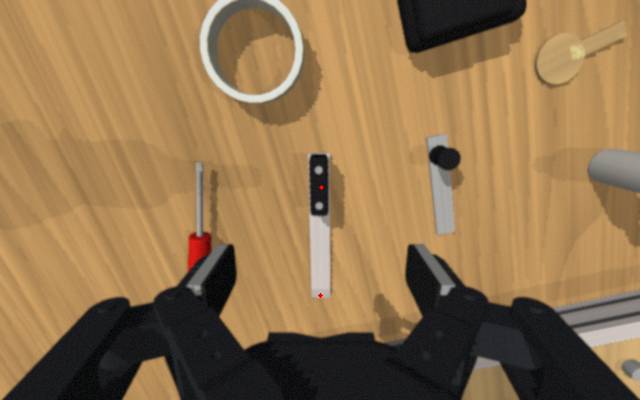

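The wrist view confirms the blade. The grip's top runs over (319,154–214) with its middle near (319,185), and the tip is at (320.5,297). The knob gauge is off to the right and well clear of the fingers.

Run:
```python
from h import *
d=load('w1')
g=ray(d,[(318.8,185),(318.8,170),(318.8,205.5)],30);t=ray(d,[(320.5,297)],1)[0]
print(g,t,np.linalg.norm(t-g[0]),np.degrees(np.arctan2(*(g[0]-t)[:2][::-1])))
go([g[0][0],g[0][1],81],np.degrees(np.arctan2(*(g[0]-t)[:2][::-1])))
```

```text
[[459.53457738 355.7923455   30.        ]
 [463.32215627 370.07064233  30.        ]
 [454.16408816 335.54714577  30.        ]] [423.3818707  212.12361084   1.        ] 150.95934393428846 75.87538814082963
1.3667 [461.7 353.9 230.8] -> [ 0.13 -0.26 14.98] [-0.01  0.01 -0.57] F [-0.4  0.2 -0.5] gap 85.5 0.0
x [ 0.254  0.967 -0.   ] y [ 0.967 -0.254 -0.   ] z [-2.e-04 -1.e-04 -1.e+00]
```

```bash
python3 -m creep '[[0,-0.2,3,0,0,-0.4,0.2],[0,-0.2,6,0,0,-0.4,0.2],[0,-0.2,9,0,0,-0.4,0.2],[0,-0.2,11.5,0,0,-0.4,0.2],[0,-0.2,13,0,0,-0.4,0.2],[0,-0.2,14.2,0,0,-0.4,0.2],[0,-0.2,14.9,0,0,-0.4,0.2],[0,-0.2,14.9,0,0,-0.4,0.2],[0,-0.2,14.9,0,0,-0.4,0.2]]' 40
python3 - <<'E'
from h import *
go([459.5,354.5,81],75.6)
E
```

```text
time_s: 2.12
tool_pos: [460.4, 354.3, 82.3]
eef_rot: [-2.483, -1.924, -0.001]
wrist_force: [0.3, -0.2, 0.1]
finger_gap: 51.4
grip_force: 0.0
2.1167 [460.4 354.3  82.3] -> [-0.   -0.09  0.13] [ 0.02 -0.04 -0.05] F [ 0.3 -0.2  0.1] gap 51.4 0.0
x [0.25  0.968 0.001] y [ 0.968 -0.25   0.   ] z [ 5.e-04  5.e-04 -1.e+00]
```

```bash
python3 -m creep '[[0,-0.1,0.1,0,0,0,0.2],[0,-0.1,0.1,0,0,0,-1],[0,-0.1,0.1,0,0,0,-1],[0,-0.1,0.1,0,0,0,-1],[0,-0.1,0.1,0,0,0,-1],[0,-0.1,0.1,0,0,0,-1],[0,-0.1,0.1,0,0,0,-1],[0,-0.1,0.1,0,0,0,-1],[0,-0.1,0.1,0,0,0,-1]]' 70
python3 - <<'E'
from h import *
go([459.5,354.5,81],75.6)
E
```

```text
time_s: 2.87
tool_pos: [459.6, 354.6, 81.9]
eef_rot: [-2.483, -1.924, -0.002]
wrist_force: [-1.0, 0.5, 6.6]
finger_gap: 16.5
grip_force: 69.0
2.8667 [459.6 354.6  81.9] -> [-0.01 -0.    0.09] [ 0.04 -0.07 -0.06] F [-1.   0.5  6.6] gap 16.5 69.0172791481018
x [0.25  0.968 0.001] y [ 0.968 -0.25   0.001] z [ 0.0011  0.0011 -1.    ]
```

```bash
python3 -m creep '[[0,0,-1,0,0,0,-1],[0,0,-3,0,0,0,-1],[0,0,-6,0,0,0,-1],[0,0,-9,0,0,0,-1],[0,0,-12,0,0,0,-1],[0,0,-14,0,0,0,-1],[0,0,-15,0,0,0,-1],[0,0,-15,0,0,0,-1],[0,0,-15,0,0,0,-1]]'
python3 - <<'E'
from h import *
go([594,55,230],90)
E
```

```text
time_s: 3.62
tool_pos: [458.7, 354.3, 230.8]
eef_rot: [-2.483, -1.924, 0.0]
wrist_force: [0.3, -0.5, -1.3]
finger_gap: 16.8
grip_force: 68.2
3.6167 [458.7 354.3 230.8] -> [-25.6   20.58   0.07] [-2.000e-02 -1.000e-02 -1.445e+01] F [ 0.3 -0.5 -1.3] gap 16.8 68.24613690376282
x [0.25  0.968 0.   ] y [ 0.968 -0.25  -0.   ] z [-3.e-04  1.e-04 -1.e+00]
```

```bash
python3 -m creep '[[-2,1.6,0,0,0,-1.2,-1],[-4.2,3.4,0,0,0,-2.4,-1],[-6.4,5.1,0,0,0,-3.6,-1],[-9,7.2,0,0,0,-5,-1],[-11.5,9.3,0,0,0,-6.5,-1],[-14,11.3,0,0,0,-8,-1],[-16.6,13.4,0,0,0,-9.5,-1],[-19.2,15.4,0,0,0,-11,-1],[-21.5,17.3,0,0,0,-12.2,-1],[-23.5,18.9,0,0,0,-13.4,-1],[-25,20.1,0,0,0,-14.1,-1],[-25.6,20.6,0,0,0,-14.4,-1]]'
python3 -m creep '[[0,0,0,0,0,0,-1],[0,0,0,0,0,0,-1],[0,0,0,0,0,0,-1]]'
python3 - <<'E'
from h import *
d=snap('wrist','w2');b=snap('top','t2');s=snap('scene','s2')
go([594,55,230],90)
r=lambda i,s:cv2.resize(i,None,fx=s,fy=s,interpolation=cv2.INTER_CUBIC)
im=np.zeros((600,800,3),np.uint8)
im[:300,:480]=cv2.resize(d['pixels'],(480,300))
im[:300,480:800]=r(b['pixels'][145:220,340:420],4)
im[300:600,:800]=r(s['pixels'][100:175,180:380],4)
cv2.imwrite('pics/c2.png',im)
E
```

```text
time_s: 4.62
tool_pos: [594.6, 50.6, 229.1]
eef_rot: [2.228, 2.215, -0.006]
wrist_force: [-1.1, -0.5, -1.6]
finger_gap: 16.6
grip_force: 68.3
time_s: 4.87
tool_pos: [593.5, 57.1, 229.9]
eef_rot: [-2.218, -2.221, 0.002]
wrist_force: [-0.1, 1.0, -1.6]
finger_gap: 16.5
grip_force: 68.3
5.0167 [594.   56.9 230.6] -> [-0.19  0.    0.06] [-0.06 -0.04  0.09] F [ 0.3  0.3 -0.8] gap 16.4 68.25523138046265
x [-0.002  1.     0.001] y [ 1.     0.002 -0.001] z [-1.e-03  8.e-04 -1.e+00]
```

View pics/c2.png

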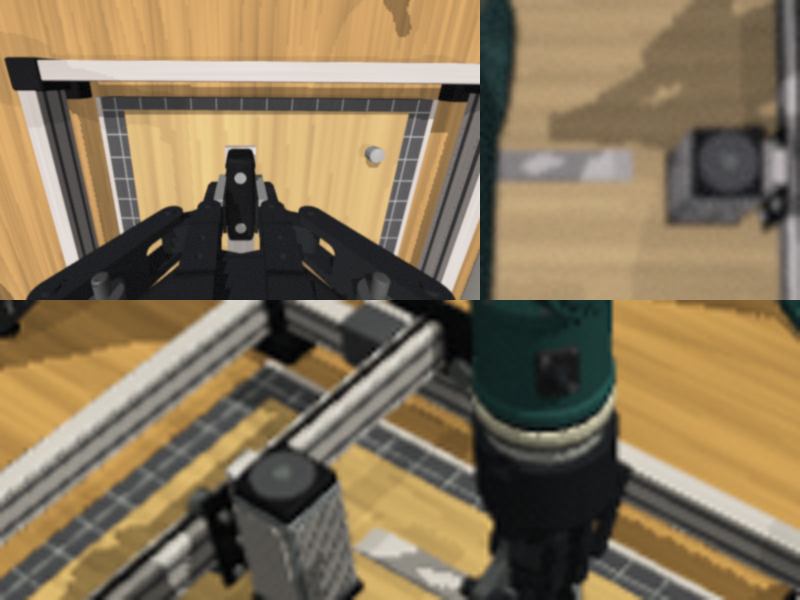

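Run:
```python
from h import *
b=load('t2');s=load('s2')
q=lambda x,y,s,ox,oy:((x+.5)/s-.5+ox,(y+.5)/s-.5+oy)
print('tip t',ray(b,[q(152,165,4,340,145)],150),'tip s',ray(s,[q(370,240,4,180,100)],150))
print('head t',ray(b,[q(248,162,4,340,145)],169),'head s',ray(s,[q(283,177,4,180,100)],169))
r=lambda i,s:cv2.resize(i,None,fx=s,fy=s,interpolation=cv2.INTER_CUBIC)
im=np.zeros((400,800,3),np.uint8)
im[:,:400]=r(b['pixels'][165:205,375:415],10); im[:,400:]=r(s['pixels'][130:170,230:280][:, :50],8)[:320].shape and cv2.resize(s['pixels'][128:168,236:276],(400,400),interpolation=cv2.INTER_CUBIC)
cv2.imwrite('pics/c3.png',cv2.convertScaleAbs(im,alpha=1.6))
```

```text
tip t [[596.66751109 -88.89934511 150.        ]] tip s [[591.81152376 -85.18029696 150.        ]]
head t [[ 595.77718692 -153.83974565  169.        ]] head s [[ 594.41863006 -153.06956742  169.        ]]
```

View pics/c3.png

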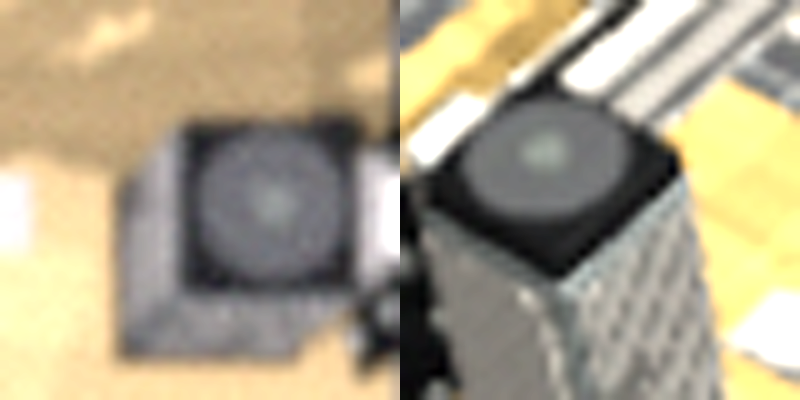

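The 10x crops put the head's top square and disc at about (270,205) in the top view and the disc at (147,157) in the scene view.

Run:
```python
from h import *
b=load('t2');s=load('s2');w=load('w2')
q=lambda x,y,s,ox,oy:((x+.5)/s-.5+ox,(y+.5)/s-.5+oy)
print('head t',ray(b,[q(269.5,205,10,375,165)],169),'head s',ray(s,[q(147,157,10,236,128)],169))
# left rail yaw (edges in wrist view, crop scale .75): upper edge & lower edge
e=ray(w,[(70/.75,59/.75),(450/.75,64/.75)],65);print('rail',e,np.degrees(np.arctan2(*(e[0]-e[1])[:2][::-1])))
p=ray(w,[q(129,111,.75,0,0),q(408,114.5,.75,0,0)],25);print('ply',p,np.degrees(np.arctan2(*(p[0]-p[1])[:2][::-1])))
# gauge rear/tip in grasp: blade rear end
print(ray(w,[q(240,148,.75,0,0),q(240,151,.75,0,0),q(240,253,.75,0,0)],230.6-52))
```

```text
head t [[ 595.98834709 -153.49335259  169.        ]] head s [[ 592.93484299 -154.84196574  169.        ]]
rail [[419.4039916  152.06539048  65.        ]
 [805.3289307  147.47955301  65.        ]] 179.3192024134381
ply [[451.33684079  93.95518777  25.        ]
 [804.78903381  89.84298806  25.        ]] 179.33342878357988
[[592.31530531  93.14464039 178.6       ]
 [592.31520406  91.29900566 178.6       ]
 [592.31094906  17.70641028 178.6       ]]
```

Run:
```python
from h import *
go([595.7,50,114],89.5)
```

```text
5.0167 [594.   56.9 230.6] -> [-0.7   0.18 11.66] [-0.06 -0.04  0.59] F [ 0.3  0.3 -0.8] gap 16.4 68.25523138046265
x [-0.002  1.     0.001] y [ 1.     0.002 -0.001] z [-1.e-03  8.e-04 -1.e+00]
```

```bash
python3 -m creep '[[-0.2,0.05,1,0,0,0.1,-1],[-0.4,0.1,3,0,0,0.3,-1],[-0.7,0.2,5,0,0,0.6,-1],[-0.7,0.2,7,0,0,0.6,-1],[-0.7,0.2,8.8,0,0,0.6,-1],[-0.7,0.2,10,0,0,0.6,-1],[-0.7,0.2,11,0,0,0.6,-1],[-0.7,0.2,11.4,0,0,0.6,-1],[-0.7,0.2,11.6,0,0,0.6,-1],[-0.7,0.2,11.6,0,0,0.6,-1],[-0.7,0.2,11.6,0,0,0.6,-1]]'
python3 - <<'E'
from h import *
b=snap('top','t3');s=snap('scene','s3')
go([595.7,50,107],89.5)
r=lambda i,w:cv2.resize(i,w,interpolation=cv2.INTER_CUBIC)
im=np.hstack([r(b['pixels'][165:215,360:410],(400,400)),r(s['pixels'][140:190,255:305],(400,400))])
cv2.imwrite('pics/c4.png',cv2.convertScaleAbs(im,alpha=1.5))
E
```

```text
time_s: 5.93
tool_pos: [597.1, 48.0, 115.6]
eef_rot: [2.234, 2.208, 0.002]
wrist_force: [-0.3, -0.6, -0.5]
finger_gap: 16.5
grip_force: 68.3
6.0333 [597.2  48.  115.8] -> [ 0.2  -0.15  0.88] [ 0.1  -0.01 -0.17] F [-0.1 -0.2 -0.8] gap 16.4 68.33162784576416
x [0.012 1.    0.   ] y [ 1.    -0.012  0.002] z [ 1.7e-03  2.0e-04 -1.0e+00]
```

View pics/c4.png

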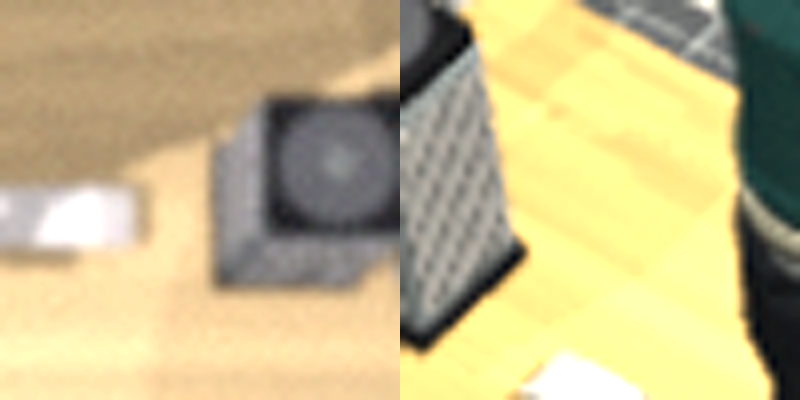

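Run:
```python
from h import *
b=load('t3');s=load('s3')
q=lambda x,y,s,ox,oy:((x+.5)/s-.5+ox,(y+.5)/s-.5+oy)
print('tip t',ray(b,[q(137,217,8,360,165)],35),'s',ray(s,[q(147,368,8,255,140)],35))
print('nose t corner',ray(b,[q(213,288,8,360,165)],48)+[29,-29,0],'top',ray(b,[q(336,165,8,360,165)],169))
print('nose s corners',ray(s,[q(18,350,8,255,140)],48)+[-29,-29,0],ray(s,[q(125,250,8,255,140)],48)+[29,-29,0])
```

```text
tip t [[599.02798735 -99.79709366  35.        ]] s [[591.9779277  -98.36199413  35.        ]]
nose t corner [[ 598.6219689  -155.90986544   48.        ]] top [[ 595.59856551 -153.66122324  169.        ]]
nose s corners [[ 589.78417155 -160.95036397   48.        ]] [[ 591.77891103 -160.24926334   48.        ]]
```

```bash
python3 -m creep '[[0,-0.05,0.2,0.1,0,0,-1],[0,-0.05,0.5,0.1,0,0,-1],[0,-0.05,0.7,0.1,0,0,-1],[0,-0.05,0.75,0.1,0,0,-1],[0,-0.05,0.75,0.1,0,0,-1],[0,-0.05,0.75,0.1,0,0,-1]]'
python3 -m creep '[[0,0,0.03,0,0,0,-1],[0,0,0.06,0,0,0,-1],[0,0,0.06,0,0,0,-1],[0,0,0.06,0,0,0,-1]]'
python3 -m creep '[[0,0,0.03,0,0,0,-1],[0,0,0.05,0,0,0,-1],[0,0,0.05,0,0,0,-1],[0,0,0.05,0,0,0,-1]]'
```

```text
time_s: 6.53
tool_pos: [596.1, 47.9, 107.3]
eef_rot: [-2.233, -2.208, 0.002]
wrist_force: [-0.1, -0.7, -0.6]
finger_gap: 16.5
grip_force: 68.3
time_s: 6.87
tool_pos: [596.2, 47.9, 106.9]
eef_rot: [-2.234, -2.208, 0.002]
wrist_force: [-0.0, -0.2, 0.2]
finger_gap: 16.6
grip_force: 68.6
time_s: 7.2
tool_pos: [596.2, 47.9, 106.9]
eef_rot: [-2.234, -2.207, 0.001]
wrist_force: [-0.6, -0.6, 5.8]
finger_gap: 16.3
grip_force: 69.2
```

```bash
python3 -c "
from h import *
go([595.9,-40,107],89.4);print(manip.get_obs()['ft_torque'])"
```

```text
7.2 [596.2  47.9 106.9] -> [-8.79  0.07 -0.01] [-0.08 -0.02 -0.08] F [-0.6 -0.6  5.8] gap 16.3 69.18490290641785
x [0.012 1.    0.   ] y [ 1.    -0.012 -0.001] z [-1.4e-03  3.0e-04 -1.0e+00]
[0.01259945 0.19394006 0.04589111]
```

```bash
python3 -m creep '[[-0.2,0,0,0,0,0,-1],[-0.6,0.02,0,0,0,0,-1],[-1.1,0.04,0,0,0,0,-1],[-1.6,0.05,0,0,0,0,-1],[-2.1,0.05,0,0,0,0,-1],[-2.6,0.05,0,0,0,0,-1],[-3.1,0.05,0,0,0,0,-1],[-3.4,0.05,0,0,0,0,-1],[-3.6,0.05,0,0,0,0,-1],[-3.7,0.05,0,0,0,0,-1],[-3.7,0.05,0,0,0,0,-1]]'
python3 -m creep '[[-0.1,0,0,0,0,0,-1],[-0.2,0,0,0,0,0,-1],[-0.3,0,0,0,0,0,-1],[-0.4,0,0,0,0,0,-1],[-0.4,0,0,0,0,0,-1]]'
python3 -m creep '[[-0.1,0,0,0,0,0,-1],[-0.2,0,0,0,0,0,-1],[-0.3,0,0,0,0,0,-1],[-0.3,0,0,0,0,0,-1]]'
```

```text
time_s: 8.12
tool_pos: [597.0, 11.2, 106.9]
eef_rot: [-2.234, -2.208, -0.001]
wrist_force: [0.1, 2.6, 5.9]
finger_gap: 16.4
grip_force: 69.2
time_s: 8.53
tool_pos: [597.0, 7.6, 106.9]
eef_rot: [-2.233, -2.208, -0.002]
wrist_force: [0.4, 2.5, 4.6]
finger_gap: 16.3
grip_force: 69.2
time_s: 8.87
tool_pos: [597.0, 4.6, 106.9]
eef_rot: [-2.233, -2.208, -0.001]
wrist_force: [0.5, 3.3, 5.5]
finger_gap: 16.7
grip_force: 69.2
```

```bash
python3 -m creep '[[-0.1,-0.04,0,0,0,0,-1],[-0.2,-0.08,0,0,0,0,-1],[-0.3,-0.1,0,0,0,0,-1],[-0.3,-0.1,0,0,0,0,-1]]'
for i in 1; do python3 -m creep '[[-0.1,0,0,0,0,0,-1],[-0.2,0,0,0,0,0,-1],[-0.2,0,0,0,0,0,-1]]'; done
python3 -m creep '[[-0.1,0,0,0,0,0,-1],[-0.2,0,0,0,0,0,-1],[-0.2,0,0,0,0,0,-1]]'
python3 -m creep '[[-0.1,0,0,0,0,0,-1],[-0.2,0,0,0,0,0,-1],[-0.2,0,0,0,0,0,-1]]'
python3 -m creep '[[-0.1,0,0,0,0,0,-1],[-0.2,0,0,0,0,0,-1],[-0.2,0,0,0,0,0,-1]]'
```

```text
time_s: 9.2
tool_pos: [596.1, 1.3, 106.9]
eef_rot: [-2.234, -2.209, -0.002]
wrist_force: [0.2, 1.9, 5.1]
finger_gap: 16.5
grip_force: 69.2
time_s: 9.45
tool_pos: [596.0, -0.5, 106.9]
eef_rot: [-2.234, -2.208, -0.002]
wrist_force: [0.2, 3.1, 5.7]
finger_gap: 16.7
grip_force: 69.2
time_s: 9.7
tool_pos: [596.0, -2.1, 106.9]
eef_rot: [-2.233, -2.209, -0.002]
wrist_force: [-0.5, 3.3, 6.1]
finger_gap: 16.3
grip_force: 69.2
time_s: 9.95
tool_pos: [595.9, -2.9, 106.9]
eef_rot: [-2.231, -2.208, -0.003]
wrist_force: [0.6, 5.2, 6.2]
finger_gap: 16.5
grip_force: 69.3
time_s: 10.2
tool_pos: [595.9, -3.4, 106.9]
eef_rot: [-2.229, -2.209, -0.005]
wrist_force: [-0.0, 7.9, 6.6]
finger_gap: 16.4
grip_force: 69.3
```

```bash
python3 -m creep '[[-0.1,0,0,0,0,0,-1],[-0.2,0,0,0,0,0,-1],[-0.2,0,0,0,0,0,-1]]'
python3 -m creep '[[-0.1,0,0,0,0,0,-1],[-0.2,0,0,0,0,0,-1],[-0.2,0,0,0,0,0,-1]]'
python3 -c "
from h import *
go([595.9,-40,107],89.4);print(manip.get_obs()['ft_torque'])"
```

```text
time_s: 10.45
tool_pos: [595.9, -3.9, 106.9]
eef_rot: [-2.227, -2.209, -0.006]
wrist_force: [0.4, 10.8, 7.1]
finger_gap: 16.3
grip_force: 69.4
time_s: 10.7
tool_pos: [595.9, -5.6, 106.9]
eef_rot: [-2.226, -2.209, -0.006]
wrist_force: [-0.9, 10.5, 7.4]
finger_gap: 16.3
grip_force: 69.4
10.7 [595.9  -5.6 106.9] -> [-3.44  0.03 -0.03] [-0.06 -0.38  0.17] F [-0.9 10.5  7.4] gap 16.3 69.39614653587341
x [0.008 1.    0.007] y [ 1.    -0.008 -0.001] z [-9.0e-04  6.7e-03 -1.0e+00]
[ 2.03670333  0.00674383 -0.01515694]
```

```bash
python3 -m creep '[[-0.1,0,0,0,-0.1,0,-1],[-0.2,0,0,0,-0.2,0,-1],[-0.3,0,0,0,-0.3,0,-1],[-0.3,0,0,0,-0.3,0,-1]]'
python3 -m creep '[[-0.1,0,0,0,0,0,-1],[-0.2,0,0,0,0,0,-1],[-0.3,0,0,0,0,0,-1],[-0.3,0,0,0,0,0,-1]]'
python3 -m creep '[[-0.1,0,0,0,0,0,-1],[-0.2,0,0,0,0,0,-1],[-0.3,0,0,0,0,0,-1],[-0.3,0,0,0,0,0,-1]]'
python3 -c "
from h import *
go([595.9,-40,107],89.4);print(manip.get_obs()['ft_torque'])"
```

```text
time_s: 11.03
tool_pos: [595.9, -8.3, 106.9]
eef_rot: [-2.228, -2.212, -0.001]
wrist_force: [0.3, 11.6, 7.2]
finger_gap: 16.3
grip_force: 69.4
time_s: 11.37
tool_pos: [595.9, -12.5, 106.9]
eef_rot: [-2.23, -2.212, 0.0]
wrist_force: [1.0, 9.6, 5.8]
finger_gap: 16.2
grip_force: 69.4
time_s: 11.7
tool_pos: [595.8, -15.7, 106.9]
eef_rot: [-2.23, -2.212, 0.001]
wrist_force: [0.4, 8.5, 6.7]
finger_gap: 16.2
grip_force: 69.4
11.7 [595.8 -15.7 106.9] -> [-2.43  0.03 -0.01] [-0.04 -0.01  0.12] F [0.4 8.5 6.7] gap 16.2 69.3604838848114
x [0.008 1.    0.   ] y [ 1.    -0.008 -0.001] z [-6.e-04  2.e-04 -1.e+00]
[ 1.91821861 -0.14616792  0.00463498]
```

```bash
python3 -m creep '[[-0.15,0,0,0,0,0,-1],[-0.3,0,0,0,0,0,-1],[-0.45,0,0,0,0,0,-1],[-0.6,0,0,0,0,0,-1],[-0.75,0,0,0,0,0,-1],[-0.9,0,0,0,0,0,-1],[-1.05,0,0,0,0,0,-1],[-1.2,0,0,0,0,0,-1],[-1.2,0,0,0,0,0,-1]]'
python3 -m creep '[[-0.15,0,0,0,0,0,-1],[-0.3,0,0,0,0,0,-1],[-0.45,0,0,0,0,0,-1],[-0.6,0,0,0,0,0,-1],[-0.75,0,0,0,0,0,-1],[-0.9,0,0,0,0,0,-1],[-0.9,0,0,0,0,0,-1],[-0.9,0,0,0,0,0,-1]]'
python3 -c "
from h import *
snap('scene','s4');snap('top','t4')
go([595.6,-39.5,107],89.4);print(manip.get_obs()['ft_torque'])
b=load('t4');b0=load('t2');s=load('s4');s0=load('s2')
r=lambda i:cv2.resize(i,(400,300),interpolation=cv2.INTER_CUBIC)
c=lambda d:d['pixels'][160:220,370:450]
e=lambda d:d['pixels'][115:190,200:300]
cv2.imwrite('pics/c5.png',np.vstack([np.hstack([r(c(b0)),r(c(b))]),np.hstack([r(e(s0)),r(e(s))])]))
"
```

```text
time_s: 12.45
tool_pos: [595.6, -28.1, 106.9]
eef_rot: [-2.231, -2.211, 0.001]
wrist_force: [-0.4, 8.6, 6.0]
finger_gap: 16.9
grip_force: 69.3
time_s: 13.12
tool_pos: [595.5, -37.2, 106.9]
eef_rot: [-2.231, -2.211, 0.001]
wrist_force: [0.0, 7.1, 5.0]
finger_gap: 16.5
grip_force: 69.2
13.2167 [595.5 -37.2 106.9] -> [-0.23  0.02 -0.01] [-0.05  0.03  0.1 ] F [0.9 9.5 6.6] gap 16.7 69.24514532089233
x [ 0.009  1.    -0.   ] y [ 1.    -0.009 -0.001] z [-9.e-04 -4.e-04 -1.e+00]
[ 1.8015564  -0.15914687  0.06598227]
```

View pics/c5.png

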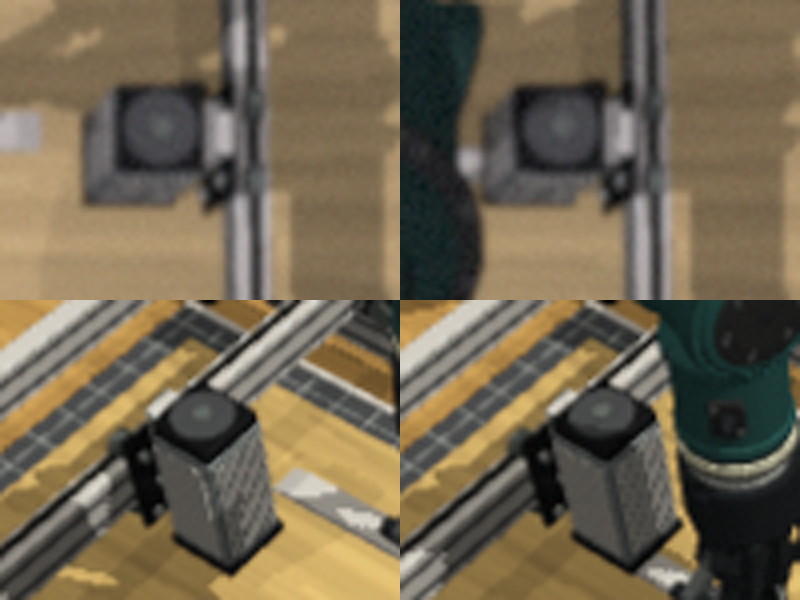

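```bash
python3 -m creep '[[-0.1,0,0,0,0,0,-1],[-0.2,0,0,0,0,0,-1],[-0.32,0,0,0,0,0,-1],[-0.32,0,0,0,0,0,-1],[-0.32,0,0,0,0,0,-1],[-0.22,0,0,0,0,0,-1],[-0.22,0,0,0,0,0,-1],[-0.22,0,0,0,0,0,-1],[-0.22,0,0,0,0,0,-1]]'
python3 -c "
from h import *
d=snap('wrist','w5');d0=load('w2')
go([595.6,-40,107],89.4)
cv2.imwrite('pics/c6.png',np.hstack([cv2.resize(d0['pixels'][150:400,200:440],(400,416)),cv2.resize(d['pixels'][150:400,200:440],(400,416))]))
"
```

```text
time_s: 13.97
tool_pos: [595.4, -40.1, 106.9]
eef_rot: [2.231, 2.211, -0.002]
wrist_force: [0.0, 7.7, 5.9]
finger_gap: 16.8
grip_force: 69.2
14.0167 [595.4 -40.2 106.9] -> [ 0.02  0.02 -0.01] [-0.04  0.08  0.08] F [1.3 7.3 5.3] gap 16.9 69.23072218894958
x [ 0.009  1.    -0.001] y [ 1.    -0.009 -0.001] z [-8.0e-04 -1.4e-03 -1.0e+00]
```

View pics/c6.png

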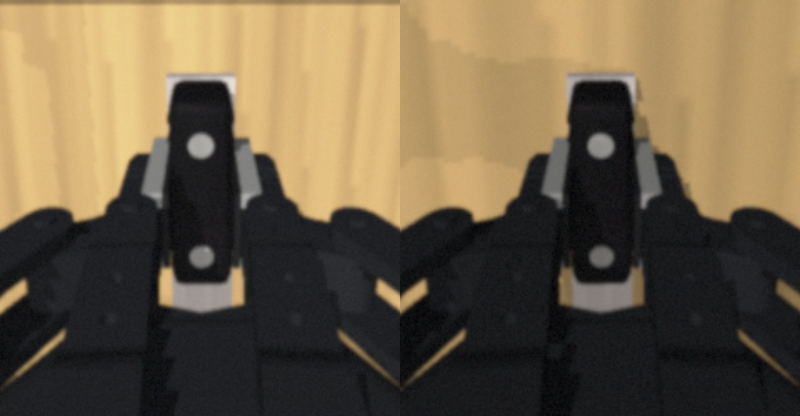

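The wrist crops show the gauge has not slipped in the grip. The grip's screws are at crop rows 146 and 257, which lets me check the grasp offset along the blade.

```bash
python3 -c "
from h import *
d=load('w5')
for y in(146,201.5,257,):print(ray(d,[(320.3,150+y/1.667)],55))
d=load('w2')
print(ray(d,[(320.3,150+201.5/1.667)],178.6))"
```

```text
[[594.4749692  -23.70104082  55.        ]]
[[594.29937673 -41.10206499  55.        ]]
[[594.10971143 -59.89618293  55.        ]]
[[592.37659109  56.62184289 178.6       ]]
```

```bash
python3 -c "
from h import *
print(ticket.close_job())"
```

```text
the job is handed in; nothing more can be done
None
```

I handed the job in at about 14 s with the focus blade flat on the plywood under the middle of the nose and still gripped. The bevel is an estimated 3–4 mm past the far side, judged from forces and position because no camera could see the tip there; the head and carriage showed no sideways shift in the pictures.

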